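# Clip coated plates into the contact test fixture and probe them

### The job

Fit every test plate on the bench into the bay of the test fixture that matches the width of its ears, metal side up, pushing it down past the spring clips until it lies flat and fully home. Then take the test pen out of its stand and press its sprung tip gently first on the brass reference stud and then inside the single ring and then the double ring of each fitted plate, plate by plate from the narrow-eared to the wide-eared one, and once more on the stud to check for drift. Finally hang the pen upright in its stand again; leave the glassware alone.

Things in the scene. Friction and masses are not known exactly. Their poses are not given: they have to be found in the camera images.
- plate_a: test plate with narrow ears, 0.18 kg; may be absent. Metal plate 90 (x) x 46 (y) x 6 mm on a black backing 84 x 42 x 5 mm; 11 mm thick in all. At each end an ear of the metal layer, 16 mm wide, 6 mm thick, sticks out 16 mm along x. Origin: centre of the underside, z up through the metal. Fits either way round. Grasp across the 46 mm width.
- mark_a1 (a point): first test point of plate_a: centre of the single ring (17 mm across) marked on the metal top, 29 mm from the plate's middle along its +x, 11 mm above its underside
- mark_a2 (a point): second test point of plate_a: centre of the double ring (outer 17 mm across) marked on the metal top, 29 mm from the plate's middle along its -x, 11 mm above its underside
- plate_b: test plate with middle ears, 0.18 kg; may be absent. Metal plate 90 (x) x 46 (y) x 6 mm on a black backing 84 x 42 x 5 mm; 11 mm thick in all. At each end an ear of the metal layer, 26 mm wide, 6 mm thick, sticks out 16 mm along x. Origin: centre of the underside, z up through the metal. Fits either way round. Grasp across the 46 mm width.
- mark_b1 (a point): first test point of plate_b: centre of the single ring (17 mm across) marked on the metal top, 29 mm from the plate's middle along its +x, 11 mm above its underside
- mark_b2 (a point): second test point of plate_b: centre of the double ring (outer 17 mm across) marked on the metal top, 29 mm from the plate's middle along its -x, 11 mm above its underside
- plate_c: test plate with wide ears, 0.18 kg; may be absent. Metal plate 90 (x) x 46 (y) x 6 mm on a black backing 84 x 42 x 5 mm; 11 mm thick in all. At each end an ear of the metal layer, 36 mm wide, 6 mm thick, sticks out 16 mm along x. Origin: centre of the underside, z up through the metal. Fits either way round. Grasp across the 46 mm width.
- mark_c1 (a point): first test point of plate_c: centre of the single ring (17 mm across) marked on the metal top, 29 mm from the plate's middle along its +x, 11 mm above its underside
- mark_c2 (a point): second test point of plate_c: centre of the double ring (outer 17 mm across) marked on the metal top, 29 mm from the plate's middle along its -x, 11 mm above its underside
- bay_a (a point): where the origin of plate_a is when it lies flat home in its bay (either way round); axes as the fixture's. At each end (x) of a bay is a white post with a slot for one ear, open above; posts 96 mm apart. Slot floor 5 mm above this point, 36 mm above the bench; slot cheeks 10 mm further apart than the ear is wide, tops 22 mm above the floor. The plate's flanks stay open for fingers.
- bay_b (a point): where the origin of plate_b is when it lies flat home in its bay (either way round); axes as the fixture's. Both sides of every slot have a brass spring leaf: mouth 8 mm wider than the ear at 21 mm above the slot floor, narrowing to 4 mm less than the ear at 9 mm above it, then just clear of the ear.
- bay_c (a point): where the origin of plate_c is when it lies flat home in its bay (either way round); axes as the fixture's. The leaves yield sideways, 1.5 N/mm each; pushing a plate past its four leaves takes about 8 to 18 N at its middle, then their noses close over the ears and hold it down. A light grip slips on the plate; a proud plate can also be pressed home on each end with shut fingers.
- fixture: fixed fixture: grey jig plate 156 (x) x 290 (y) mm, top 16 mm above the bench, with three bays and a brass reference stud. Origin on the bench under the middle bay; x along the fitted plates; along y: wide-eared bay c at -80 mm, middle bay b at 0, narrow-eared bay a at +80, stud at +134 mm.
- ref_top (a point): centre of the flat top of the brass reference stud, 18 mm across, 40 mm above the bench
- stand: fixed grey pen stand: foot 80 x 80 x 10 mm and a 44 x 44 mm block with its top 66 mm above the bench; origin on the bench at its centre. A square bore 19 mm wide, chamfered 3 mm, goes down its middle
- stand_mouth (a point): centre of the stand's top face, at the mouth of the bore; the pen's origin lies here when it hangs home
- pen: black test pen, 0.08 kg, hanging tip down in its stand. Origin: centre of the underside of its round collar (30 mm across, 5 mm thick) that rests on the stand; z up the pen. Square barrel 18 x 18 mm from z = 5 to 75 mm (sides along x, y; grasp here); below the collar a nose 12 mm thick to z = -35 mm, then a sprung pin to z = -52 mm
- pen_tip (a point): point of the pen's sprung pin, 52 mm below the pen's origin along its axis when not pressed in
- pen_pin (a joint): how far the pen's sprung pin is pressed in: 0 free, 0.008 m fully in; its spring pushes with 0.3 N at 0 and 0.3 N more for each mm. A good contact reads 0.0015 or more
- beaker: plastic beaker 55 mm across, 70 mm high, a bystander; origin centre of its foot
- flask: conical flask 84 mm across, 145 mm high, a bystander; origin centre of its foot
- small_bottle: small bottle with screw cap, 50 mm across, 132 mm high, a bystander; origin centre of its foot

How it is judged:
By the outcome, as a careful person would: the job done as asked, in the order asked, and still so for the second after the job is handed in, with the robot touching nothing.
Of plate_a, plate_b, plate_c only 2 to 3 are there at a start; the rules pass over those that are not, and their reading is None.
At some moment in a run one of plate_a, plate_b, plate_c may be knocked a few centimetres aside while the robot is not near it.
It also fails if it takes over 210 s, if anything falls off the work surface, if the arm or the gripper's body presses on something with over 40 N, if the wrist force passes 120 N, or if a joint passes its speed limit or range.

### The arm

A 7-joint arm with a two-finger parallel gripper is mounted at the origin on a cart in front of the work surface, level with it; the furniture and walls round the work are solid. World frame = base frame: x ahead of the robot, y to its left, z up, the work surface at z = 0. Lengths are in m, angles in rad, forces in N, time in s.
With the tool pointing down it reaches from about 0.425 to 0.925 m from the base axis. Payload 6.8 kg.
Tool frame: the origin (TCP) lies midway between the tips of the shut fingers; the grasp point (between the pads) lies 19 mm behind it (bot.hold_point_z is the distance from the TCP to the grasp point, in m); z points along the fingers, y is the line along which they close (so a half turn about z gives the same grasp; the last joint's range is limited). The gripper opens to 88 mm and grips with 3 to 60 N. Pads are 20 mm wide; open, the fingers measure 115 mm over their backs; the gripper's body (75 mm by 178 mm) begins 61 mm behind the grasp point.
Start: joints at [1.121, 0.477, 0.022, 1.555, -0.011, 1.109, -0.083], TCP at [0.226, -0.636, 0.223] pointing down, gripper open.
Joint ranges: [-2.96, 2.96], [-0.34, 2.1], [-1.41, 1.46], [0.24, 2.44], [-1.37, 4.51], [0.17, 1.92], [-2.96, 2.96]. Speed limits (rad/s): [2.39, 2.39, 3.14, 3.14, 3.14, 3.14, 3.14].

### API

Orientations are given as a 3x3 rotation matrix whose columns are the frame's x, y, z axes.
In Python, from bench import bot, jaws, planner, cams, job, look_for, get_time, get_q, get_qd, get_tau, get_position, get_ee_rot, get_force, get_wrist_torque, get_gripper_width, get_grasp_force gives the robot as it stands. Calls block until the motion is done:
- bot.movep(position, orientation): joint-space move of the TCP to a pose.
- bot.servo_line(position, frame=None, rate=0.15, max_force=None): straight line of the TCP; frame=None keeps the orientation; rate is the mean speed in m/s. With max_force (N) it stops when the force on the tool has changed by that much, and returns True; else False.
- bot.move_j(angles): joint-space move.
- jaws.set_gripper(opening, f_grip=None): finger opening in m; f_grip is the grip in N (None keeps the last); returns when the fingers have stopped.
- bot.wait(seconds).
- planner.ik(position, orientation): joint angles nearest the present ones, or None.
- cams.camera(name): name is "scene" or "top" or "wrist"; returns a dict with "pixels" (400x640x3 uint8, red, green, blue), "mtx" (3x3 intrinsics, pixels), "rvec" (rotation vector, rad) and "tvec" (3), from world to camera coordinates, as OpenCV has them; the wrist camera has in their place "tool_from_camera" (4x4, takes a point from camera to tool coordinates, whose origin is the TCP and whose axes are the flange's). Camera axes: x right, y down, z forward; pixel columns grow to the right and rows downward; lengths in m; the calibration is good to about 2 mm. The wrist camera is an equidistant fisheye: a pixel r from the principal point sees the ray r / f radians off the axis. A picture is of the moment at which its call begins: read the wrist's pose just before it. There is no depth.
A pose or a line that the arm cannot do raises bot.IKError and nothing moves.
- job.job_done(): hands the job in; it is judged then, once.
Trained networks look in a picture, given as the dict that the camera call returned (one of the last four; its "shot" number tells which), for a name from the list of things; names that differ only in an ending like _2 or _b are one class to them, and where a whole thing is asked for, a point or a joint stands for the part that bears it (a point fixed in the world has none). Each returns a list of dicts, best first, with "score" (0 to 1); they miss things now and then, are a little off and sometimes report something else, mostly with a low value. They report only what shows in the picture. A call takes as long as a camera call.
- look_for(picture, name): "extent" ([left, top, width, height] in pixels, round what is visible of it).
Readings, each from a call of its own:
- get_time(): time.
- get_q(): joint angles.
- get_qd(): joint speeds.
- get_tau(): joint torques, N m.
- get_position(): TCP position.
- get_ee_rot(): TCP orientation.
- get_force(): force on the tool from outside, world axes, zero at the start.
- get_wrist_torque(): the same for the moment, N m.
- get_gripper_width(): finger opening in m.
- get_grasp_force(): force on a finger pad.
Only numpy, scipy, OpenCV 4.12 (cv2) and the standard library are available. Lean on these libraries where they do the work, as an engineer would, in place of code of your own. Each camera call takes 0.05 s, during which the arm holds its last target. There are 200 camera calls.

## Working session

There is one attempt and no reset: what is moved stays moved. The work goes in short steps, each a Python script; the robot and the scene stay as the last script left them, time stands still between calls to the robot, and variables do not carry over. Pictures are saved under pics/ and viewed, at most 14 in all, crops included, and the job is handed in when it is done.

```bash
ls; mkdir -p pics
python3 - <<'E'
from bench import *
import cv2,numpy as np
for n in ("top","scene"):
    p=cams.camera(n); cv2.imwrite(f"pics/{n}0.png",p["pixels"][:,:,::-1])
    print(n,p["mtx"].tolist(),p["rvec"],p["tvec"])
    for k in ("plate_a","fixture","stand","pen","beaker","flask","small_bottle"):
        print(k,[(np.round(d["extent"]).tolist(),round(d["score"],2)) for d in look_for(p,k)][:5])
print(get_time(), bot.hold_point_z)
E
```

```text
bench.py
pics
top [[444.66696999549623, 0.0, 326.131555426127], [0.0, 444.66696999549623, 201.85821061929568], [0.0, 0.0, 1.0]] [ 2.1234584  -2.17704924  0.16454015] [0.09626396 0.58709821 1.34784485]
plate_a [([266.0, 241.0, 12.0, 42.0], 0.8), ([227.0, 240.0, 23.0, 38.0], 0.8), ([217.0, 182.0, 22.0, 19.0], 0.17)]
fixture [([348.0, 182.0, 99.0, 62.0], 0.9), ([266.0, 242.0, 14.0, 35.0], 0.43)]
stand [([273.0, 191.0, 29.0, 28.0], 0.96), ([226.0, 239.0, 22.0, 38.0], 0.37)]
pen [([282.0, 198.0, 7.0, 6.0], 0.48)]
beaker [([263.0, 240.0, 17.0, 39.0], 0.52)]
flask [([253.0, 150.0, 27.0, 29.0], 0.91), ([393.0, 144.0, 19.0, 18.0], 0.18)]
small_bottle [([394.0, 142.0, 18.0, 18.0], 0.75), ([255.0, 150.0, 22.0, 28.0], 0.38)]
scene [[407.89100687469846, 0.0, 322.33728971398807], [0.0, 407.89100687469846, 188.9886349557344], [0.0, 0.0, 1.0]] [ 2.08339781 -0.90341071  0.42768728] [-0.30814692  0.3522603   0.61552736]
plate_a [([193.0, 176.0, 37.0, 28.0], 0.64), ([217.0, 196.0, 39.0, 27.0], 0.62)]
fixture [([333.0, 210.0, 157.0, 122.0], 0.79)]
stand [([281.0, 160.0, 39.0, 39.0], 0.68)]
pen [([295.0, 140.0, 10.0, 28.0], 0.65), ([336.0, 208.0, 156.0, 127.0], 0.22)]
beaker [([258.0, 130.0, 19.0, 32.0], 0.84), ([217.0, 194.0, 39.0, 27.0], 0.59)]
flask [([213.0, 194.0, 42.0, 30.0], 0.63), ([305.0, 110.0, 26.0, 56.0], 0.62)]
small_bottle [([450.0, 173.0, 29.0, 58.0], 0.67)]
0.8 0.0187
```

Run:
```python
import cv2
t=cv2.imread("pics/top0.png")[120:310,190:470]; s=cv2.imread("pics/scene0.png")
cv2.imwrite("pics/top0c.png",cv2.resize(t,(784,532),interpolation=cv2.INTER_CUBIC))
cv2.imwrite("pics/scene0c.png",cv2.resize(s[90:350,170:510],(782,598),interpolation=cv2.INTER_CUBIC))
```

```text
(no output)
```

View pics/top0c.png

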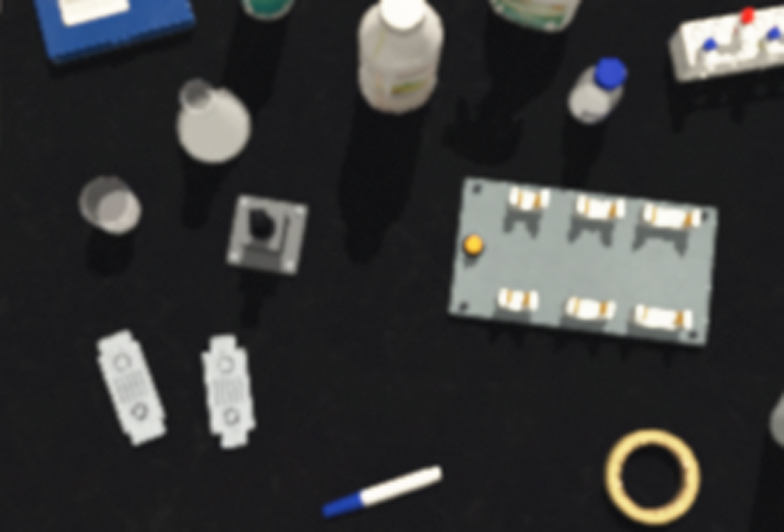

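View pics/scene0c.png

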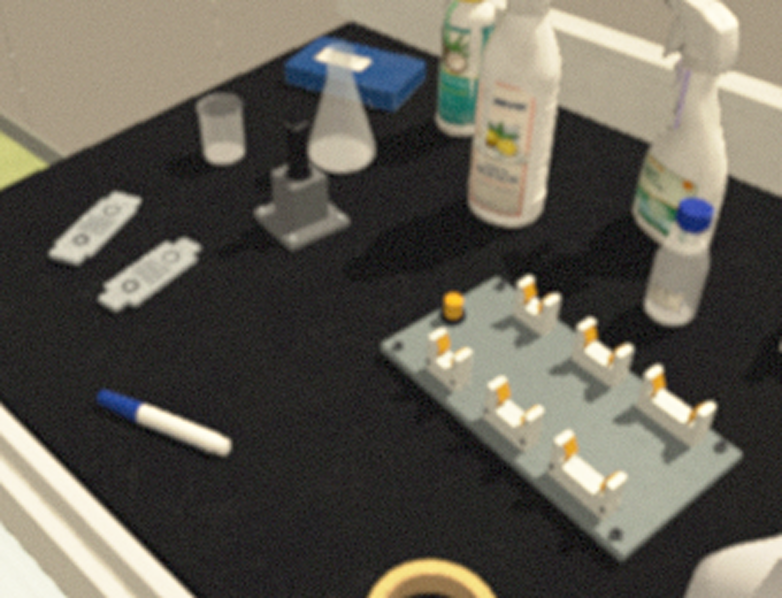

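The top view shows two plates, both metal up: the left one is centred near crop (131,388) and the right one near (228,390). The stand is at (265,232), the stud at (473,244), and the fixture corners are at (467,178), (717,208), (705,345) and (449,313). Next I'll get rough world positions and take wrist views.

```bash
cat > h.py <<'E'
from bench import *
import cv2, numpy as np
def Rdown(yaw):  # tool x at yaw, z down
    c,s=np.cos(yaw),np.sin(yaw); return np.array([[c,s,0],[s,-c,0],[0,0,-1.]])
def fixed_ray(p,uv):
    R=cv2.Rodrigues(np.array(p["rvec"]))[0]; t=np.array(p["tvec"]).ravel()
    d=R.T@np.linalg.inv(p["mtx"])@np.array([uv[0],uv[1],1.]); return -R.T@t,d
def on_z(o,d,z): return o+d*((z-o[2])/d[2])
def wrist_shot(name=None):
    pos,R=np.array(get_position()),np.array(get_ee_rot())
    p=cams.camera("wrist"); T=np.eye(4); T[:3,:3]=R; T[:3,3]=pos
    p["T"]=T@np.array(p["tool_from_camera"])
    if name: cv2.imwrite(f"pics/{name}.png",p["pixels"][:,:,::-1]); np.savez(f"pics/{name}.npz",T=p["T"],mtx=p["mtx"])
    return p
def wrist_world(p,uv,z):
    K=np.array(p["mtx"]); a=(uv[0]-K[0,2])/K[0,0]; b=(uv[1]-K[1,2])/K[1,1]; r=np.hypot(a,b)+1e-12
    d=p["T"][:3,:3]@np.array([np.sin(r)*a/r,np.sin(r)*b/r,np.cos(r)]); return on_z(p["T"][:3,3],d,z)
def wrist_px(p,X):
    c=p["T"][:3,:3].T@(np.asarray(X)-p["T"][:3,3]); rho=np.hypot(c[0],c[1]); th=np.arctan2(rho,c[2]); K=np.array(p["mtx"])
    return np.array([K[0,2]+K[0,0]*th*c[0]/rho, K[1,2]+K[1,1]*th*c[1]/rho])
E
python3 - <<'E'
from h import *
p=cams.camera("top")
for n,u,v,z in [("L",131,388,.011),("Lend1",115,338,.011),("Lend2",148,440,.011),("R",228,390,.011),("Rend1",222,340,.011),("Rend2",234,444,.011),("stand",268,230,.066),("f1",467,178,.016),("f2",717,208,.016),("f3",705,345,.016),("f4",449,313,.016),("stud",473,243,.04),("beaker",122,218,0),("flask",213,130,0),("bottle",590,105,0)]:
    print(n,np.round(on_z(*fixed_ray(p,(u/2.8+190,v/2.8+120)),z),3))
w=cams.camera("wrist"); print(w["mtx"],np.round(w["tool_from_camera"],3).tolist()); print(get_position(),get_ee_rot())
E
```

```text
L [0.421 0.366 0.011]
Lend1 [0.477 0.384 0.011]
Lend2 [0.363 0.347 0.011]
R [0.416 0.257 0.011]
Rend1 [0.472 0.264 0.011]
Rend2 [0.356 0.251 0.011]
stand [0.588 0.206 0.066]
f1 [ 0.65  -0.018  0.016]
f2 [ 0.608 -0.303  0.016]
f3 [ 0.453 -0.279  0.016]
f4 [0.496 0.007 0.016]
stud [ 0.572 -0.021  0.04 ]
beaker [0.616 0.379 0.   ]
flask [0.717 0.274 0.   ]
bottle [ 0.736 -0.167  0.   ]
[[309.70691629   0.         320.64744819]
 [  0.         309.70691629 201.32325472]
 [  0.           0.           1.        ]] [[-0.001, -0.955, -0.296, 0.082], [1.0, -0.001, -0.0, 0.001], [-0.0, -0.296, 0.955, -0.163], [0.0, 0.0, 0.0, 1.0]]
[ 0.22623218 -0.63596974  0.22268341] [[ 9.42163067e-01  3.35154821e-01  2.29923396e-05]
 [ 3.35154822e-01 -9.42163066e-01 -4.88986446e-05]
 [ 5.27391672e-06  5.37764905e-05 -9.99999999e-01]]
```

Run:
```python
from h import *
p=get_position(); 
for n,pos in [("wf",(0.55,-0.145,0.25)),("ws",(0.55,0.206,0.25)),("wp",(0.45,0.30,0.16))]:
    bot.movep(np.array(pos),Rdown(-0.15 if n=="wf" else 0.2)); bot.wait(0.3); w=wrist_shot(n)
    print(n,get_time())
    for k in ("plate_a","fixture","stand","pen"):
        print(k,[(np.round(d["extent"]).tolist(),round(d["score"],2)) for d in look_for(w,k)][:3])
```

```text
wf 3.3583
plate_a [([95.0, 247.0, 25.0, 23.0], 0.87), ([57.0, 249.0, 31.0, 37.0], 0.75)]
fixture [([213.0, 108.0, 219.0, 123.0], 0.62), ([68.0, 158.0, 52.0, 52.0], 0.21)]
stand [([213.0, 107.0, 221.0, 119.0], 0.63), ([66.0, 158.0, 52.0, 52.0], 0.6)]
pen [([41.0, 181.0, 41.0, 35.0], 0.66)]
ws 5.225
plate_a [([175.0, 191.0, 46.0, 78.0], 0.82), ([251.0, 212.0, 32.0, 76.0], 0.69)]
fixture [([446.0, 137.0, 154.0, 141.0], 0.91), ([555.0, 98.0, 74.0, 28.0], 0.41)]
stand [([284.0, 97.0, 75.0, 81.0], 0.89)]
pen []
wp 6.475
plate_a [([327.0, 168.0, 50.0, 105.0], 0.78), ([223.0, 138.0, 62.0, 114.0], 0.73)]
fixture [([547.0, 93.0, 93.0, 161.0], 0.91)]
stand [([384.0, 28.0, 87.0, 98.0], 0.8)]
pen [([437.0, 44.0, 70.0, 43.0], 0.8)]
```

Run:
```python
import cv2
def crop(n,x,y,w,h,s): 
    im=cv2.imread(f"pics/{n}.png")[y:y+h,x:x+w]; cv2.imwrite(f"pics/{n}c.png",cv2.resize(im,None,fx=s,fy=s,interpolation=cv2.INTER_CUBIC))
crop("wf",200,90,250,150,3.2); crop("ws",260,80,120,110,5); crop("wp",210,120,180,140,4)
```

```text
(no output)
```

View pics/wfc.png

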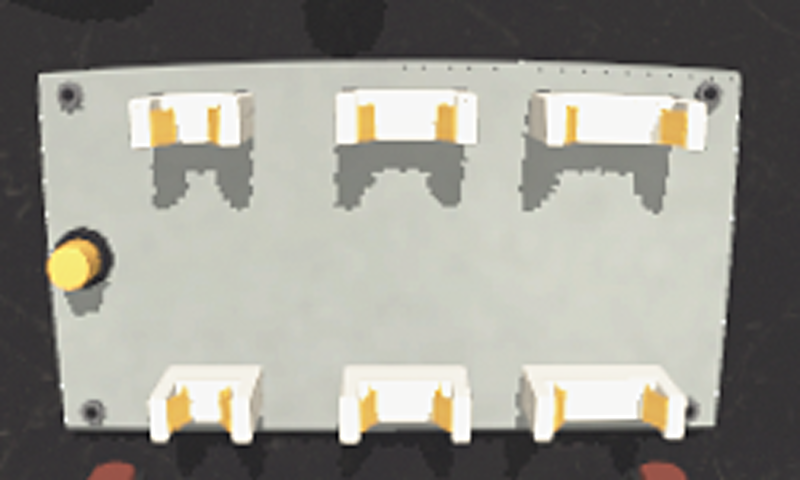

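View pics/wsc.png

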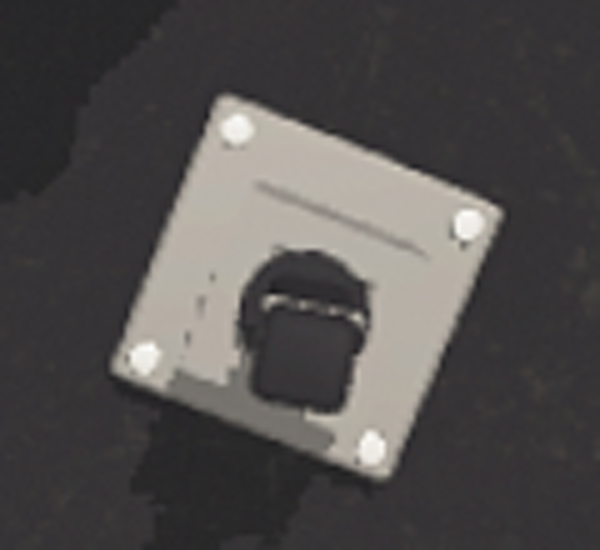

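View pics/wpc.png

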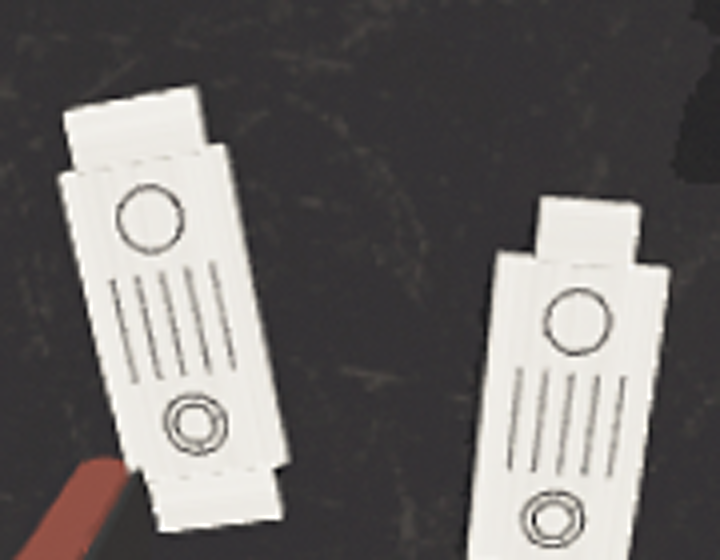

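Reading the wrist views:
- **Plates:** the left one has wide ears (ear/body about 0.8, so c). The right one has middle ears (about 0.58, so b). Plate a is absent.
- **Rings, crop px:** c single (150,218), double (196,424). b single (578,321), double (553,518).
- **Fixture corners:** (40,73), (740,72), (716,428), (66,428). Stud top is at (71,266).
- **Stand foot corners:** (217,93), (502,212), (388,480), (112,370).

Run:
```python
from h import *
from scipy.optimize import least_squares
def load(n): d=np.load(f"pics/{n}.npz"); return dict(T=d["T"],mtx=d["mtx"])
def fit(name,model,px,off,s,x0):
    p=load(name); px=np.array(px)/s+np.array(off)
    def f(x):
        c,sn=np.cos(x[2]),np.sin(x[2])
        return np.concatenate([wrist_px(p,[x[0]+c*m[0]-sn*m[1],x[1]+sn*m[0]+c*m[1],m[2]])-u for m,u in zip(model,px)])
    r=least_squares(f,x0); print(name,np.round(r.x,4),np.round(r.fun,1)); return r.x
F=fit("wf",[(.078,.145,.016),(.078,-.145,.016),(-.078,-.145,.016),(-.078,.145,.016),(0,.134,.04)],[(40,73),(740,72),(716,428),(66,428),(71,266)],(200,90),3.2,[.55,-.145,-.15])
S=fit("ws",[(.04,.04,.01),(.04,-.04,.01),(-.04,-.04,.01),(-.04,.04,.01)],[(217,93),(502,212),(388,480),(112,370)],(260,80),5,[.588,.206,-.15])
C=fit("wp",[(.029,0,.011),(-.029,0,.011),(.061,.018,.011),(.061,-.018,.011),(-.061,.018,.011),(-.061,-.018,.011)],[(150,218),(196,424),(64,112),(197,88),(158,531),(283,517)],(210,120),4,[.42,.366,.3])
B=fit("wp",[(.029,0,.011),(-.029,0,.011),(.061,.013,.011),(.061,-.013,.011),(.045,.023,.011),(.045,-.023,.011)],[(578,321),(553,518),(540,197),(640,203),(497,252),(670,267)],(210,120),4,[.416,.257,.1])
```

```text
wf [ 0.5525 -0.1501 -0.1509] [ 0.5 -0.3  1.9  0.1  0.9 -0.1  0.9  0.2 -3.8  0.6]
ws [ 0.5926  0.2124 -0.1877] [ 0.3 -0.6  0.8 -1.  -0.1  0.9 -1.   0.8]
wp [0.4233 0.3666 0.342 ] [ 0.5  0.  -0.1 -0.4  0.  -0.2 -0.4 -0.2  0.4  0.4 -0.5  0.5]
wp [0.4165 0.2577 0.1179] [-0.1 -0.5  0.2 -0.4  0.2 -0.1 -0.   0.5 -0.1  0.4 -0.   0.1]
```

The plate fits are good, within 0.5 px. The stud residual suggests the jig plate isn't centred on the fixture origin, so I'll take a close view of bays b and c.

Run:
```python
from h import *
y=-0.15; c,s=np.cos(y),np.sin(y)
P=np.array([.5525-s*-.042+c*.0,-.1501+c*-.046,.19])
bot.movep(P,Rdown(y)); bot.wait(0.3); w=wrist_shot("wg"); print(get_time())
im=w["pixels"][:,:,::-1]
px=[wrist_px(w,[P[0]+c*a-s*b,P[1]+s*a+c*b,.05]) for a in (-.075,.075) for b in (-.08,.08)]; print(np.round(px))
u0,v0=np.min(px,0).astype(int)-8; u1,v1=np.max(px,0).astype(int)+8; v0=max(v0,0);v1=min(v1,400)
k=min(800/(u1-u0),600/(v1-v0)); print(u0,v0,k)
cv2.imwrite("pics/wgc.png",cv2.resize(im[v0:v1,u0:u1],None,fx=k,fy=k,interpolation=cv2.INTER_CUBIC))
```

```text
8.8583
[[392. 255.]
 [249. 255.]
 [402. 117.]
 [240. 117.]]
231 109 3.896103896103896
```

View pics/wgc.png

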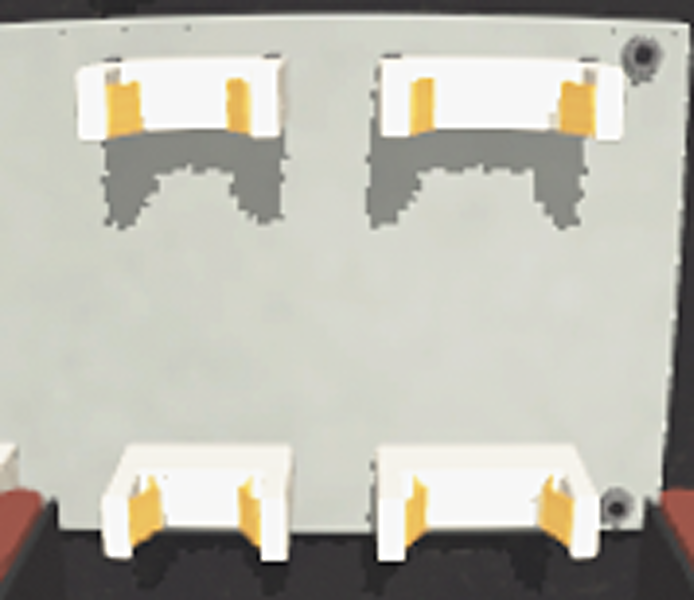

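Run:
```python
from h import *
from scipy.optimize import least_squares
d=np.load("pics/wg.npz"); p=dict(T=d["T"],mtx=d["mtx"]); k=3.8961
pts=[(1,0,.018,106,137),(1,0,-.018,250,137),(1,0,-.057,411,137),(1,0,-.103,595,138),
(-1,1,.018,132,557),(-1,1,-.018,261,560),(-1,1,-.057,407,560),(-1,1,-.103,570,558),(1,1,0.0,None,62),(1,1,-.08,None,60)]
d2=np.load("pics/wf.npz"); q=dict(T=d2["T"],mtx=d2["mtx"])
def f(x,full=0):
    c,s=np.cos(x[2]),np.sin(x[2]); W=lambda a,b,z:[x[0]+c*a-s*b,x[1]+s*a+c*b,z]; r=[]
    for sg,o,b,u,v in pts:
        e=wrist_px(p,W(sg*(.048+o*x[3]),b,.058))-np.array([0 if u is None else u/k+231,v/k+109])
        r+= [e[1]] if u is None else list(e)
    r+=list(wrist_px(q,W(0,.134,.04))-np.array([71/3.2+200,266/3.2+90]))
    return np.array(r)
r=least_squares(f,[.5525,-.15,-.15,.016]); print(np.round(r.x,4),np.round(r.fun,1))
x=r.x;c,s=np.cos(x[2]),np.sin(x[2])
for a in (.078,-.078):
  w=wrist_world(q,(66/3.2+200,428/3.2+90),.016) if a<0 else wrist_world(q,(40/3.2+200,73/3.2+90),.016)
  e=w[:2]-x[:2]; print("jig corner in fixture",np.round([c*e[0]+s*e[1],-s*e[0]+c*e[1]],4))
```

```text
[ 0.5525 -0.1541 -0.1496  0.0186] [ 0.3  0.4  0.4 -0.3 -0.1 -0.4  0.1  0.  -0.   0.3  0.2 -0.  -0.6 -0.
  0.3 -0.1 -0.1  0.2 -0.9  0.2]
jig corner in fixture [0.0772 0.1496]
jig corner in fixture [-0.0782  0.1504]
```

Fixture is at (0.5525, -0.1541), yaw -0.1496, consistent across both views to within 1 px. Next: relocate plate c by segmentation, then grasp and fit it.

```bash
cat >> h.py <<'E'
F=np.array([.5525,-.1541,-.1496])
def fx(a,b,z): c,s=np.cos(F[2]),np.sin(F[2]); return np.array([F[0]+c*a-s*b,F[1]+s*a+c*b,z])
def locate(p,guess,z=.011):
    """white plate nearest guess: centre, yaw, size on plane z (ROI round the guess)"""
    g=cv2.cvtColor(p["pixels"],cv2.COLOR_RGB2GRAY); m=cv2.inRange(g,150,255)
    m=cv2.morphologyEx(m,cv2.MORPH_CLOSE,np.ones((5,5)))
    best=None
    for c in cv2.findContours(m,cv2.RETR_EXTERNAL,cv2.CHAIN_APPROX_NONE)[0]:
        if len(c)<60: continue
        W=np.array([wrist_world(p,u,z)[:2] for u in c[:,0,:]+0.0])
        (cx,cy),(w,h),a=cv2.minAreaRect((W*1000).astype(np.float32))
        a=np.deg2rad(a)+(0 if w>h else np.pi/2); a=(a+np.pi/2)%np.pi-np.pi/2
        d=np.hypot(cx/1000-guess[0],cy/1000-guess[1])
        if best is None or d<best[0]: best=(d,cx/1000,cy/1000,a,max(w,h),min(w,h))
    return best
def fetch(guess,bay_y,g=.004):
    bot.movep(np.array([guess[0],guess[1],.16]),Rdown(guess[2])); jaws.set_gripper(.07); bot.wait(.2)
    w=wrist_shot("f%d"%int(get_time())); L=locate(w,guess); print("locate",np.round(L,4))
    if L[0]>.012 or not 115<L[4]<129 or not 41<L[5]<51: print("look again"); return False
    x,y,a=L[1:4]
    bot.servo_line(np.array([x,y,.06]),Rdown(a)); hit=bot.servo_line(np.array([x,y,g]),rate=.06,max_force=8)
    print("hit",hit,get_position()); 
    if hit: return False
    jaws.set_gripper(.03,60); print("width",get_gripper_width(),get_grasp_force())
    bot.servo_line(np.array([x,y,.25])); print("width",get_gripper_width())
    bot.movep(fx(0,bay_y,.25),Rdown(F[2])); bot.servo_line(fx(0,bay_y,.058+g),rate=.12)
    print("t",get_time(),get_force()); return True
E
python3 - <<'E'
from h import *
print(fetch((.4233,.3666,.342),-.08))
w=wrist_shot("hc"); cv2.imwrite("pics/hcc.png",cv2.resize(w["pixels"][60:360,140:500,::-1],(720,600),interpolation=cv2.INTER_CUBIC))
E
```

```text
locate [1.000000e-03 4.239000e-01 3.673000e-01 3.494000e-01 1.218034e+02
 4.560480e+01]
hit False [0.42410107 0.367611   0.00434727]
width 0.04487441919919164 60.000824332237244
width 0.045106769995320345
t 19.7917 [-0.05200642  0.37795687 -2.45989211]
True
```

View pics/hcc.png

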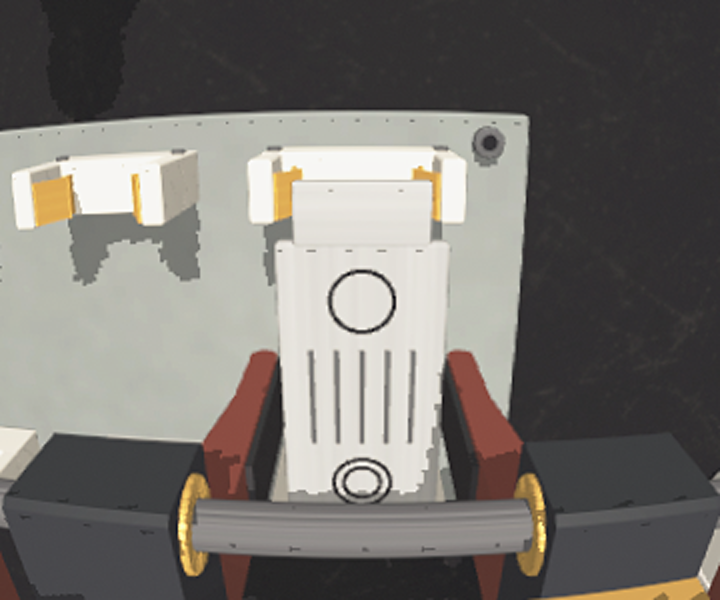

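The ear sits centred over bay c's slot: ear at 293–432, cheek inner faces at 273–440. That's about 1 mm to shift towards +y. I'll press it in.

```bash
cat >> h.py <<'E'
def push(bay_y,dy=0,dx=0,g=.004):
    bot.servo_line(fx(dx,bay_y+dy,.057+g),rate=.05)
    for z in (.045,.038,.034,.031,.0302):
        hit=bot.servo_line(fx(dx,bay_y+dy,z+g),rate=.03,max_force=35)
        print(z,hit,np.round(get_position()[2]-g,4),np.round(get_force(),1),round(get_gripper_width(),4))
        if hit: break
def press_ends(bay_y,N=20):
    jaws.set_gripper(.065); bot.servo_line(fx(0,bay_y,.10)); jaws.set_gripper(0.0,30)
    for a in (.03,-.03):
        bot.servo_line(fx(a,bay_y,.07)); bot.servo_line(fx(a,bay_y,.050),rate=.05)
        hit=bot.servo_line(fx(a,bay_y,.036),rate=.015,max_force=N); print("end",a,hit,np.round(get_position(),4),np.round(get_force(),1))
        bot.servo_line(fx(a,bay_y,.07))
E
python3 - <<'E'
from h import *
d=np.load("pics/hc.npz"); p=dict(T=d["T"],mtx=d["mtx"])
w=wrist_world(p,(321,210.5),.058+.011); e=w[:2]-F[:2]; c,s=np.cos(F[2]),np.sin(F[2])
print("ring1 in fixture",c*e[0]+s*e[1],-s*e[0]+c*e[1], "tcp",get_position()-fx(0,-.08,0))
push(-.08,.001)
press_ends(-.08)
bot.servo_line(fx(0,-.08,.2)); print(get_time())
w=wrist_shot("ic"); print(locate(w,fx(0,-.08,0),.042), fx(0,-.08,0))
E
```

```text
ring1 in fixture 0.028782536624217835 -0.08092919720879338 tcp [ 0.00050125 -0.000163    0.0626947 ]
0.045 False 0.0448 [-0.4 -0.3 -1.6] 0.0454
0.038 False 0.0389 [1.5 0.4 4.2] 0.0452
0.034 False 0.0341 [ 5.6  0.  -2.6] 0.0454
0.031 False 0.0312 [ 2.4 -0.1  2.6] 0.0452
0.0302 False 0.0311 [ 0.7  0.6 11.2] 0.045
end 0.03 True [ 0.5703 -0.2377  0.0424] [-2.2  0.   6.6]
end -0.03 True [ 0.5109 -0.2288  0.0424] [-2.8  0.7  7.6]
29.0167
(np.float64(0.08397277204044956), 0.555195068359375, -0.15051591491699218, np.float64(1.4222871459774455), 275.4615783691406, 152.49346923828125) [ 0.54057659 -0.23320646  0.        ]
```

Plate c is home, with both ends at z=0.042. Now plate b.

Run:
```python
from h import *
bot.servo_line(fx(0,-.08,.25))
if fetch((.4165,.2577,.1179),0.0):
    w=wrist_shot("hb"); cv2.imwrite("pics/hbc.png",cv2.resize(w["pixels"][100:300,200:440,::-1],(720,600),interpolation=cv2.INTER_CUBIC))
    push(0,.001); press_ends(0)
    bot.servo_line(fx(0,-.03,.22)); print(get_time()); w=wrist_shot("ib")
    cv2.imwrite("pics/ibc.png",cv2.resize(w["pixels"][90:300,190:450,::-1],(742,600),interpolation=cv2.INTER_CUBIC))
```

```text
locate [6.000000e-04 4.163000e-01 2.582000e-01 1.153000e-01 1.216704e+02
 4.591130e+01]
hit False [0.41649582 0.25847227 0.00427274]
width 0.045433736994235266 60.00086724758148
width 0.04513640181301619
t 40.3417 [-0.3076981   0.42211473 -0.65861854]
0.045 False 0.0448 [ 0.8  0.3 -1.2] 0.0451
0.038 False 0.0389 [ 1.8 -0.4  4.2] 0.0451
0.034 False 0.0345 [4.1 0.  1.9] 0.0455
0.031 False 0.0312 [2.5 0.4 3.7] 0.045
0.0302 False 0.0311 [ 1.4 -0.  11.3] 0.0455
end 0.03 True [ 0.5822 -0.1586  0.0424] [-2.  -0.3  6.3]
end -0.03 True [ 0.5229 -0.1497  0.0424] [-1.1 -0.4  8.3]
49.7167
```

View pics/ibc.png

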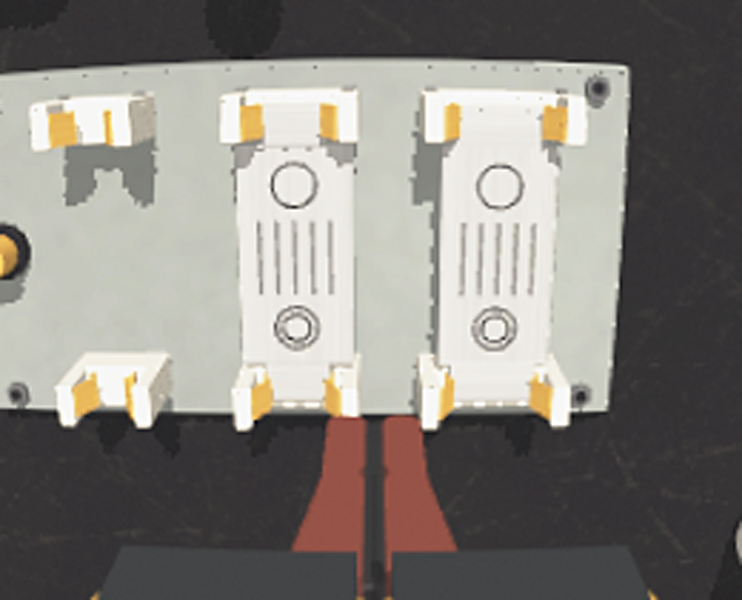

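Plates b and c both lie flat in their bays, held under the clip noses. Both have the single ring at +x: crop (294,186) and (500,187). Next I'll look at the pen to get its yaw, and cross-check the ring positions.

Run:
```python
from h import *
d=np.load("pics/ib.npz"); p=dict(T=d["T"],mtx=d["mtx"]); k=742/260; c,s=np.cos(F[2]),np.sin(F[2])
for u,v in [(294,186),(297,328),(500,187),(494,329)]:
    e=wrist_world(p,(u/k+190,v/(600/210)+90),.042)[:2]-F[:2]; print(np.round([c*e[0]+s*e[1],-s*e[0]+c*e[1]],4))
bot.servo_line(fx(0,-.03,.28)); bot.movep(np.array([.5926,.2124,.24]),Rdown(-.188)); jaws.set_gripper(.06); bot.wait(.2); w=wrist_shot("pn"); print(get_time())
print(np.round([wrist_px(w,[.5926,.2124,z]) for z in (.066,.071,.141)],1))
cv2.imwrite("pics/pnc.png",cv2.resize(w["pixels"][130:280,240:400,::-1],(640,600),interpolation=cv2.INTER_CUBIC))
```

```text
[ 0.0288 -0.0001]
[-0.0291  0.0001]
[ 0.0285 -0.0803]
[-0.0297 -0.0799]
53.075
[[320.1 182.1]
 [320.1 183.1]
 [319.9 202.1]]
```

View pics/pnc.png

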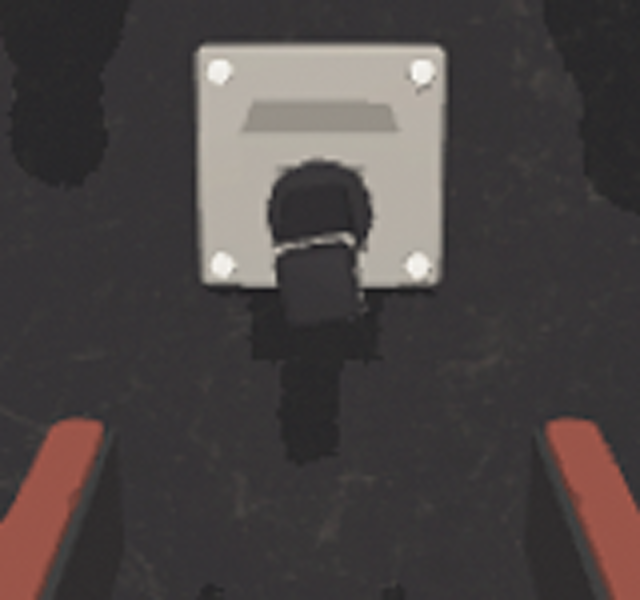

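The stand is square to the camera at yaw -0.188, with the collar centred at crop (320,210) as predicted. The pen barrel is turned about 8° CCW from the stand, so its yaw is about -0.05. I'll take the pen and check it over the stud.

```bash
cat >> h.py <<'E'
PY=-.05; ST=np.array([.5926,.2124])
def fz(n=25):
    return np.mean([get_force() for _ in range(n) if bot.wait(.008) is None],0)
E
python3 - <<'E'
from h import *
bot.servo_line(np.array([*ST,.19]),Rdown(PY)); 
hit=bot.servo_line(np.array([*ST,.076]),rate=.08,max_force=6); print(hit,get_position())
if not hit:
    jaws.set_gripper(0.01,40); print(get_gripper_width(),get_grasp_force(),get_position(),np.round(get_force(),1))
    h=bot.servo_line(np.array([*ST,.25]),rate=.12,max_force=12); print(h,get_position(),get_gripper_width())
    if not h:
        bot.movep(np.r_[fx(0,.134,0)[:2],.25],Rdown(PY)); bot.servo_line(fx(0,.134,.040+.062+.008),rate=.1); bot.wait(.2)
        w=wrist_shot("pt"); q=cams.camera("scene"); print(get_time(),wrist_px(w,fx(0,.134,.048)))
        a=w["pixels"][130:280,240:400,::-1]; b=q["pixels"][150:300,290:450,::-1]
        cv2.imwrite("pics/ptc.png",np.hstack([cv2.resize(i,(400,375),interpolation=cv2.INTER_CUBIC) for i in (a,b)]))
E
```

```text
False [0.59292089 0.21256614 0.07654816]
0.01786079309437349 39.999929666519165 [0.59261162 0.21244757 0.07601259] [ 0.1 -0.5  0.9]
False [0.5922964  0.21211009 0.24914476] 0.01778319451177506
60.2417 [319.78409732 216.4404265 ]
```

View pics/ptc.png

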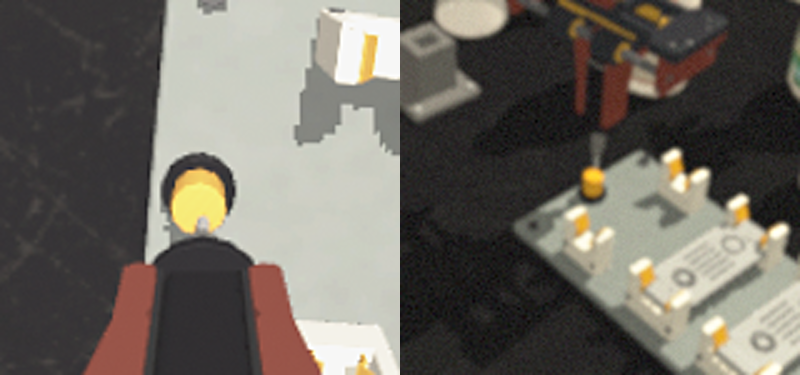

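The stud top is at crop (199,208) and the pin tip at (202,217), about 1 mm from where I predicted and over the stud. Now the probing sequence.

Run:
```python
from h import *
R=Rdown(PY); t=.062
def tap(a,b,z,n):
    bot.servo_line(fx(a,b,z+t+.035),R); bot.servo_line(fx(a,b,z+t+.006),rate=.06); f0=fz()
    h=bot.servo_line(fx(a,b,z+t-.004),rate=.02,max_force=6); bot.wait(.3); f1=fz()
    print(n,h,np.round(get_position()-fx(a,b,z+t),4),np.round(f1-f0,2)); bot.servo_line(fx(a,b,z+t+.035),rate=.06)
tap(0,.134,.040,"stud"); tap(.029,0,.042,"b1"); tap(-.029,0,.042,"b2"); tap(.029,-.08,.042,"c1"); tap(-.029,-.08,.042,"c2"); tap(0,.134,.040,"stud")
print(get_time(),get_gripper_width())
```

```text
stud False [ 0.0001 -0.0001 -0.0039] nan
b1 False [ 0.0001 -0.0001 -0.0039] nan
b2 False [ 0.0001 -0.     -0.0039] nan
c1 False [ 0.0001 -0.     -0.0039] nan
c2 False [ 0.0001 -0.     -0.0039] nan
stud False [ 0.0001 -0.     -0.0039] nan
81.9083 0.018223533099962018
  return _methods._mean(a, axis=axis, dtype=dtype,
  ret = ret.dtype.type(ret / rcount)
```

All six presses reached 3.9 mm past nominal contact, but my force averaging was broken because `bot.wait` doesn't return None. I'll repeat the closing stud press with a working force reading to confirm contact.

Run:
```python
from h import *
t=.062
def fz(n=40):
    r=[]
    for _ in range(n): bot.wait(.01); r.append(get_force())
    return np.mean(r,0)
bot.servo_line(fx(0,.134,.040+t+.006),rate=.06); f0=fz(); prev=0
for d in (.001,.004):
    bot.servo_line(fx(0,.134,.040+t-d),rate=.02,max_force=6); bot.wait(.2); print(d,np.round(fz()-f0,2),np.round(get_position()[2]-.102,4))
bot.servo_line(fx(0,.134,.040+t+.035),rate=.06); print(get_time())
```

```text
0.001 [-0.19 -0.08  0.66] -0.001
0.004 [0.45 0.01 1.46] -0.0039
85.5417
```

At 4 mm the force is 1.46 N, which means about 3.9 mm of pin travel, so the contacts were good. Now I'll hang the pen back in its stand.

Run:
```python
from h import *
bot.servo_line(fx(0,.134,.25)); bot.movep(np.array([*ST,.25]),Rdown(PY))
bot.servo_line(np.array([*ST,.145]),rate=.12); h=bot.servo_line(np.array([*ST,.0765]),rate=.05,max_force=6); print(h,get_position(),np.round(get_force(),1))
if not h or get_position()[2]<.079:
    jaws.set_gripper(.06); bot.servo_line(np.array([*ST,.24]),Rdown(-.188),rate=.12); bot.wait(.3)
    w=wrist_shot("end"); q=cams.camera("scene"); tp=cams.camera("top"); print(get_time())
    a=w["pixels"][130:280,240:400,::-1]; b=q["pixels"][90:350,170:510,::-1]; c=tp["pixels"][120:310,190:470,::-1]
    cv2.imwrite("pics/endc.png",np.hstack([cv2.resize(i,(400,375),interpolation=cv2.INTER_CUBIC) for i in (a,b)]))
```

```text
False [0.59279667 0.21252526 0.07685423] [ 0.1 -0.3 -0.8]
92.6917
```

View pics/endc.png

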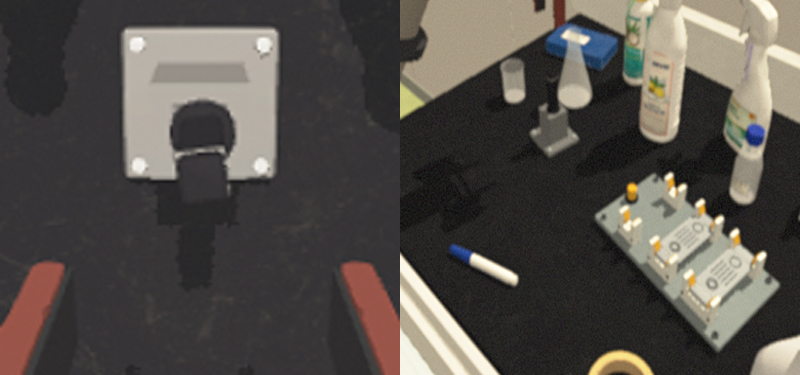

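The pen hangs upright in its stand (collar at crop (203,130)). Both plates are fitted, the glassware hasn't moved, and the gripper is clear.

```bash
python3 -c "
from bench import *
print(job.job_done())"
```

```text
the job is handed in; nothing more can be done
None
```

The job is handed in: plates b and c are home in their bays (a was absent), stud and rings were probed in the order asked with one extra closing stud press (force checked only there), and the pen hangs in its stand.

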